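# Index the stool-seat turntable by one notch

## Task

The round cork stool seat lies on an indexing table. Press the dished black plunger in (down) with the fingertips to free its pin and, keeping it pressed, push it round to the next notch on the side where the steel cone stands (one notch only); then let go so that the plunger springs fully up and locks the table in that notch, and move clear. Do not pick up, move or knock over anything else, and leave the seat lying on the table.

Things in the scene. Friction and masses are not known exactly. Their poses are not given: they have to be found in the camera images.
- index_base: Indexing table: grey fixed base with a level, round steel index plate (252 mm diameter, top 55 mm and underside 45 mm above the bench) that has 12 notches in its edge, 18 mm wide and 30 degrees apart. Origin: on the vertical turning axis, at bench level; its z axis is the turning axis. From the axis, its own -x axis points through the notch in which the pin sits at the start. The base does not move in a run, but stands at another place and yaw each time.
- turntable (a joint): Angle in rad of the aluminium turntable (204 mm disc, top 74 mm above the bench, with an arm that carries the plunger outside the index plate). 0 = pin in the middle of its starting notch; grows anticlockwise seen from above (plunger then goes towards the base's own -y side). Notches at every 0.5236 rad; the pin has about 0.035 rad play each way in a notch. Stops at +-1.4. Turns with 0.15 N m of friction and stays where left; locked while the plunger is up in a notch.
- plunger (a joint): How far the plunger is pressed down, in m. 0 = fully up (pin in a notch, locked), 0.014 = fully in against its stop. Spring: about 5 N to start, 9 N fully in. From 0.011 on, the pin is clear below the index plate and the table turns. Let go over a notch (up to about 0.045 rad off) the pin jumps up into it; let go between notches it stays trapped below the plate at about 0.008 to 0.010.
- plunger_top (a point): Centre of the level floor of the plunger's round black dish: inner diameter 58 mm, rim 4 mm thick and 12 mm above this floor. 150 mm from the turning axis; 105 mm above the bench when up, 91 mm when fully in. It moves with plunger and table. Shut fingertips fit in the dish and can push its rim sideways.
- seat: Loose round stool seat, plywood faced with cork, 192 mm diameter, 15 mm thick, lying centred on the turntable and turning with it. Origin: centre of its underside.
- cone: Loose pointed steel cone, 40 mm diameter at the foot, 55 mm tall, standing on the bench about 225 mm from the turning axis, beside the notch to go to, one step (30 degrees) from the start. Base's own y of it negative: turn positive (to +0.5236); y positive: turn negative (to -0.5236). Origin: centre of its underside.
- cork: plain wine cork, 28 mm diameter, 45 mm tall, standing on the bench beside the notch one step to the other side (the wrong one). Origin: centre of its underside. Bystander.
- tube_tall: loose cardboard tube standing upright, 52 mm diameter, 130 mm tall. Origin: centre of its underside. Bystander.
- tube_short: loose cardboard tube standing upright, 52 mm diameter, 80 mm tall. Origin: centre of its underside. Bystander.
- glue: white glue bottle with grey cap, 56 mm diameter, 140 mm tall. Origin: centre of its underside. Bystander.
- cup: open grey plastic cup, 70 mm rim diameter, 85 mm tall. Origin: centre of its underside. Bystander.
- tape: flat cardboard ring lying on the bench, 90 mm outer diameter, 25 mm high. Origin: centre of its underside. Bystander.
- driver: screwdriver with a black handle lying on the far left of the bench. Origin: underside, near its middle. Bystander.
Mind the look-alikes: they are no part of the job. Of the things that look like the seat, the middle-sized one is meant.

How it is judged:
On the way, in this order (a step that is already met when the one before it is completed fails the run):
1. the plunger is pressed in while the table is still in its starting notch (value of joint plunger above 0.0095 m and value of joint turntable between -0.08 and 0.08 rad), for 0.05 s.
2. the table is locked in the next notch on the cone's side, plunger up (((y of cone in the frame of index_base below 0 m and value of joint turntable between 0.4636 and 0.5836 rad) or (y of cone in the frame of index_base above 0 m and value of joint turntable between -0.5836 and -0.4636 rad)) and value of joint plunger below 0.003 m), for 0.2 s.
At the end, for the whole second after the job is handed in: The turntable stands in the notch one step from the start on the cone's side (within 0.06 rad of +-0.5236 rad), at rest, with the plunger up (pressed less than 3 mm); the seat lies on the turntable within 25 mm of its centre; the bystanders stand upright (all of step 2 and velocity of joint turntable between -0.05 and 0.05 rad/s and z of seat in the frame of index_base between 0.068 and 0.08 m and horizontal distance between seat and index_base below 0.025 m and angle between each of cone, cork, tube_tall, tube_short, glue, cup's own z axis and vertical below 0.2 rad); the robot touches nothing.
It fails at once if the seat is lifted off the table (z of seat in the frame of index_base above 0.09 m).
It fails at once if the seat is shoved across the table (horizontal distance between seat and index_base above 0.03 m).
It fails at once if the cone or a bystander is picked up, moved or knocked over (30 mm) (distance of any of cone, cork, tube_tall, tube_short, glue, cup, tape, driver from where it was at the start of the episode above 0.03 m).
It also fails if it takes over 38 s, if anything falls off the work surface, if the arm or the gripper's body presses on something with over 40 N, if the wrist force passes 120 N, or if a joint passes its speed limit or range.

## Robot

A 6-joint arm with a two-finger parallel gripper is mounted at the origin on the work surface. World frame = base frame: x ahead of the robot, y to its left, z up, the work surface at z = 0. Lengths are in m, angles in rad, forces in N, time in s.
With the tool pointing down it reaches from about 0.35 to 0.775 m from the base axis. Payload 7.3 kg.
Tool frame: the origin (TCP) lies at the very end of the fingers, on their centre line; the grasp point (between the pads) lies grip_point_offset behind it (grip_point_offset is the distance from the TCP to the grasp point, in m); z points along the fingers, y is the direction in which the jaws open and shut (so a half turn about z gives the same grasp; the last joint's range is limited). The gripper opens to 92 mm and grips with 3 to 60 N. Pads are 19 mm wide; open, the fingers measure 130 mm over their backs; the gripper's body (75 mm by 190 mm) begins 47 mm behind the grasp point.
Start: joints at [-0.146, 0.342, 1.524, -0, 1.275, -0.146], TCP at [0.525, 0, 0.227] pointing down, gripper open.
Joint ranges: [-2.53, 2.53], [-0.77, 2.02], [0.04, 2.7], [-1, 4.14], [0.28, 2.66], [-3.11, 3.11]. Speed limits (rad/s): [2.57, 2.57, 3.14, 3.14, 3.14, 3.14].

## Interface

Orientations are given as [roll, pitch, yaw] about the fixed x, y, z axes, in that order (R = Rz(yaw) Ry(pitch) Rx(roll)).
In Python, from cell import * gives the robot as it stands.
- The arm moves only by the shell command python3 -m inch 'ROWS' [OPENING] [FORCE]. ROWS is JSON, a list that holds one entry, the list of rows, each a list of 4 numbers: the shift along the tool's x, y, z in mm, then the turn about the tool's z in rad. In form: [[[x, y, z, roll], ...]]. A call has 1 to 10 rows; each row shifts and turns the commanded pose from where the row before left it, along the tool's axes as they then stand; what a row does not reach is not made up. A row lasts 1/8 s, in which the tool goes at most 62.5 mm and 10.7 degrees, less where a joint would pass 70% of its speed; a pose out of reach is approached as far as the arm can. A call with a gripper value outside its range is refused whole. OPENING is the closure, from -1 (fully open) to 1 (shut), set as the call begins (- or left out, the last holds). The fingers move at their own pace and stop on an object; FORCE is the grip in N (left out, the last holds). Time passes only in rows, so rows that do not move let the fingers close. It gives the time, the measured TCP pose, the force and the opening at its end, in the units of the state.
- observe(): the state, without advancing time (a new reading comes with each control period).
- read_camera(name): name is "scene" or "side" or "wrist"; returns a dict with "img" (480x640x3 uint8, blue, green, red), "fx", "fy", "cx", "cy" (pixels), "eye" and "rotation" of the camera in the world; the wrist camera has in their place "T_tool_cam" (4x4, takes a point from camera to tool coordinates, whose origin is the TCP and whose axes are the flange's). Camera axes: x right, y down, z forward; pixel columns grow to the right and rows downward; lengths in m; the calibration is good to about 2 mm. The wrist camera is an equidistant fisheye: a pixel r from the principal point sees the ray r / f radians off the axis. A picture is of the moment at which its call begins: read the wrist's pose just before it. There is no depth.
- hand_in(): hands the job in, once; it reports no verdict.
Trained networks look in the newest picture that a camera, given by its name, has taken for a name from the list of things; names that differ only in an ending like _2 or _b are one class to them, and where a whole thing is asked for, a point or a joint stands for the part that bears it (a point fixed in the world has none). Each returns a list of dicts, best first, with "conf" (0 to 1); they miss things now and then, are a little off and sometimes report something else, mostly with a low value. They report only what shows in the picture. A call takes as long as a camera call. They do not tell look-alikes from the thing itself.
- boxes_of(camera, label): "at" ([row, column] in pixels, amid what is visible of it).
- place_of(camera, label): "at" ([row, column] in pixels: a listed point, or the origin of a listed thing).
The state is a dict: "time": time; "qpos": joint angles; "qvel": joint speeds; "joint_efforts": joint torques, N m; "tool_pos": TCP position; "tool_rot": TCP orientation; "contact_force": force on the tool from outside, world axes, zero at the start; "torque": the same for the moment, N m; "opening": finger opening in m.
Only numpy, scipy, OpenCV 4.12 (cv2) and the standard library are available. Lean on these libraries where they do the work, as an engineer would, in place of code of your own. Each camera call takes 0.05 s, during which the arm holds its last target. There are 200 camera calls.

## Working session

There is one attempt and no reset: what is moved stays moved. The work goes in short steps, Python scripts to look and compute and a shell command to move; the robot and the scene stay as the last step left them, time stands still between calls to the robot, and variables do not carry over. Pictures are saved under pics/ and viewed, about 8 in all and at most 12, crops included, and the job is handed in when it is done.

```bash
mkdir -p pics; cat > h.py <<'E'
from cell import *
import numpy as np, cv2
def ray(c,rc):
    d=np.array([(rc[1]-c["cx"])/c["fx"],(rc[0]-c["cy"])/c["fy"],1.])
    return np.array(c["eye"]),np.array(c["rotation"])@d
def at_z(c,rc,z):
    e,d=ray(c,rc); return e+d*(z-e[2])/d[2]
E
python3 - <<'E'
from h import *
s=observe();print(s["time"],s["tool_pos"],s["tool_rot"])
for cam in("scene","side"):
    c=read_camera(cam);cv2.imwrite(f"pics/{cam}0.png",c["img"]);print(cam,np.round(c["eye"],3))
    for n,z in [("index_base",0),("plunger_top",.105),("seat",.074),("cone",0),("cork",0),("tube_tall",0),("tube_short",0),("glue",0),("cup",0),("tape",0)]:
        for p in place_of(cam,n)[:3]: print(n,round(p["conf"],2),np.round(p["at"]),np.round(at_z(c,p["at"],z),3))
E
```

```text
0.0 [5.24598396e-01 8.57454108e-05 2.26064056e-01] [-3.14008610e+00 -2.03812929e-04  1.57083617e+00]
scene [0.956 0.746 0.797]Traceback (most recent call last):
  File "<stdin>", line 6, in <module>
  File "h.py", line 7, in at_z
    e,d=ray(c,rc); return e+d*(z-e[2])/d[2]
                                       ~^^^
IndexError: invalid index to scalar variable.
```

View pics/scene0.png

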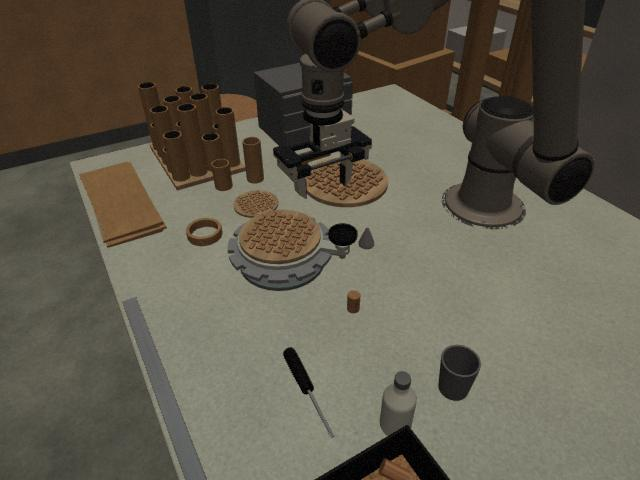

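The scene view shows the seat on the table at about (235,280), the dish at (235,343), the cone at (237,367) and the cork at (301,353). The look-alike discs are a small one at (203,256) and a large one at (182,345). The rotation isn't a 3x3 matrix, so I'll fix the helper.

```bash
cat > h.py <<'E'
from cell import *
import numpy as np, cv2
from scipy.spatial.transform import Rotation as R
def rot(r):
    r=np.array(r,float)
    return r if r.shape==(3,3) else R.from_euler("xyz",r).as_matrix()
def ray(c,rc):
    d=np.array([(rc[1]-c["cx"])/c["fx"],(rc[0]-c["cy"])/c["fy"],1.])
    return np.array(c["eye"]),rot(c["rotation"])@d
def at_z(c,rc,z):
    e,d=ray(c,rc); return e+d*(z-e[2])/d[2]
E
python3 - <<'E'
from h import *
for cam in("scene","side"):
    c=read_camera(cam);cv2.imwrite(f"pics/{cam}0.png",c["img"]);print(cam,np.round(c["eye"],3),c["rotation"])
    for n,z in [("index_base",0),("plunger_top",.105),("seat",.074),("cone",0),("cork",0),("tube_tall",0),("tube_short",0),("glue",0),("cup",0),("tape",0)]:
        for p in place_of(cam,n)[:3]: print(n,round(p["conf"],2),np.round(p["at"]),np.round(at_z(c,p["at"],z),3))
E
```

```text
scene [0.956 0.746 0.797] [-2.25158371 -0.00272114  2.60653022]
index_base 0.84 [261. 283.] [ 0.598 -0.071  0.   ]
index_base 0.37 [423. 396.] [0.618 0.415 0.   ]
plunger_top 0.87 [237. 340.] [0.498 0.031 0.105]
seat 0.93 [182. 342.] [ 0.349 -0.202  0.074]
seat 0.6 [237. 278.] [ 0.605 -0.076  0.074]
seat 0.57 [202. 257.] [ 0.589 -0.233  0.074]
cone 0.74 [243. 365.] [ 0.387 -0.025  0.   ]
cone 0.45 [233. 200.] [ 0.736 -0.278  0.   ]
cork 0.73 [310. 355.] [0.536 0.155 0.   ]
tube_tall 0.58 [175. 256.] [ 0.495 -0.466  0.   ]
tube_short 0.82 [187. 221.] [ 0.61 -0.46  0.  ]
glue 0.88 [426. 393.] [0.625 0.417 0.   ]
cup 0.68 [385. 455.] [0.474 0.409 0.   ]
cup 0.59 [234. 201.] [ 0.738 -0.272  0.   ]
tape 0.79 [236. 201.] [ 0.739 -0.267  0.   ]
tape 0.58 [259. 281.] [ 0.601 -0.078  0.   ]
side [ 0.182 -0.86   0.907] [-2.31944147 -0.01192098 -0.35146284]
index_base 0.9 [267. 361.] [ 0.596 -0.077  0.   ]
plunger_top 0.78 [222. 312.] [0.494 0.018 0.105]
seat 0.97 [246. 363.] [ 0.596 -0.077  0.074]
seat 0.91 [373. 266.] [ 0.273 -0.34   0.074]
seat 0.83 [345. 390.] [ 0.53  -0.363  0.074]
cone 0.5 [273. 278.] [ 0.388 -0.025  0.   ]
cork 0.53 [219. 313.] [ 0.542  0.144 -0.   ]
tube_tall 0.66 [404. 398.] [ 0.511 -0.453  0.   ]
tube_tall 0.18 [219. 313.] [0.543 0.145 0.   ]
tube_short 0.97 [394. 435.] [ 0.594 -0.459  0.   ]
tube_short 0.43 [222. 314.] [0.542 0.132 0.   ]
glue 0.54 [164. 310.] [0.628 0.408 0.   ]
cup 0.83 [173. 266.] [0.477 0.409 0.   ]
tape 0.71 [309. 445.] [ 0.729 -0.27   0.   ]
```

View pics/side0.png

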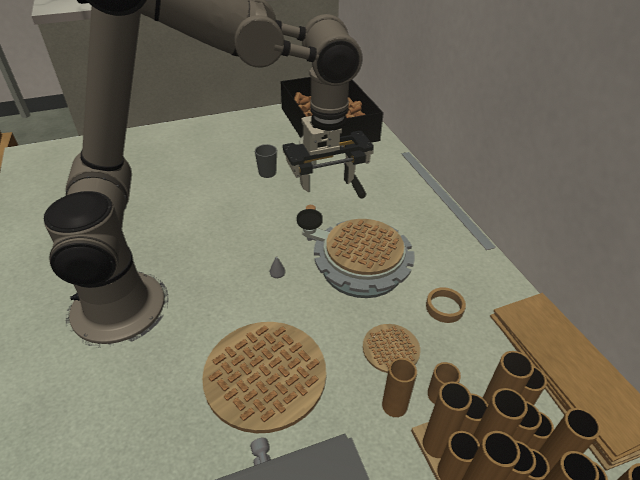

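The axis is at about (0.597,-0.076), and the dish lies along 135° from it. The cone is at about 166° and r = 0.217, and the cork at about 105°. So the turn is positive (anticlockwise). The meant seat is the middle-sized disc at scene (237,278); the look-alikes are the large one at (182,342) and the small one at (202,257). Next I shut the fingers and go above the dish.

```bash
python3 -m inch '[[[15,-17,-5,0],[15,-16,0,0],[0,0,-0,0],[0,0,0,0],[0,0,0,0],[0,0,0,0]]]' 1 20
python3 - <<'E'
from h import *
s=observe();T=np.eye(4);T[:3,:3]=rot(s["tool_rot"]);T[:3,3]=s["tool_pos"]
print(s["time"],s["tool_pos"],s["opening"],s["contact_force"],grip_point_offset if "grip_point_offset" in globals() else "")
c=read_camera("wrist");cv2.imwrite("pics/w1.png",c["img"])
M=T@np.array(c["T_tool_cam"])
def wz(rc,z):
    v=np.array([(rc[1]-c["cx"])/c["fx"],(rc[0]-c["cy"])/c["fy"]]);r=np.hypot(*v)
    d=M[:3,:3]@np.array([*(np.sin(r)*v/r),np.cos(r)]);e=M[:3,3];return e+d*(z-e[2])/d[2]
for n,z in [("index_base",0),("plunger_top",.105),("seat",.074),("cone",0),("cork",0)]:
    for p in place_of("wrist",n)[:3]: print(n,round(p["conf"],2),np.round(p["at"]),np.round(wz(p["at"],z),3))
for cam in("scene","side"):
    c=read_camera(cam);cv2.imwrite(f"pics/{cam}1.png",c["img"])
    for p in place_of(cam,"plunger_top")[:2]: print(cam,p,at_z(c,p["at"],.105))
a=cv2.imread("pics/scene1.png")[150:350,220:440];b=cv2.imread("pics/side1.png")[150:350,220:440]
cv2.imwrite("pics/crop1.png",cv2.resize(np.hstack([a,b]),(792,360)))
E
```

```text
time: 2.0
tool_pos: [0.4922, 0.0297, 0.2316]
tool_rot: [-3.142, 0.0, 1.57]
contact_force: [0.2, -0.0, 0.7]
opening: 0.0362
2.0 [0.49223747 0.02972721 0.23163103] 0.0362319230821409 [ 0.207129   -0.02914806  0.71569672] 0.0188
index_base 0.2 [ 90. 365.] [0.541 0.151 0.   ]
plunger_top 0.74 [228. 315.] [0.489 0.028 0.105]
seat 0.68 [254. 223.] [ 0.405 -0.003  0.074]
cone 0.77 [254. 224.] [ 0.387 -0.025  0.   ]
cone 0.37 [ 92. 365.] [0.54  0.149 0.   ]
cork 0.56 [ 92. 363.] [0.538 0.149 0.   ]
scene {'at': [234.4, 339.4], 'conf': 0.93} [0.49479333 0.02124289 0.105     ]
scene {'at': [188.6, 224.2], 'conf': 0.43} [ 0.65175508 -0.2890446   0.105     ]
side {'at': [221.0, 312.9], 'conf': 0.67} [0.49838412 0.02095024 0.105     ]
side {'at': [266.1, 359.2], 'conf': 0.16} [ 0.54523336 -0.16347411  0.105     ]
```

View pics/w1.png

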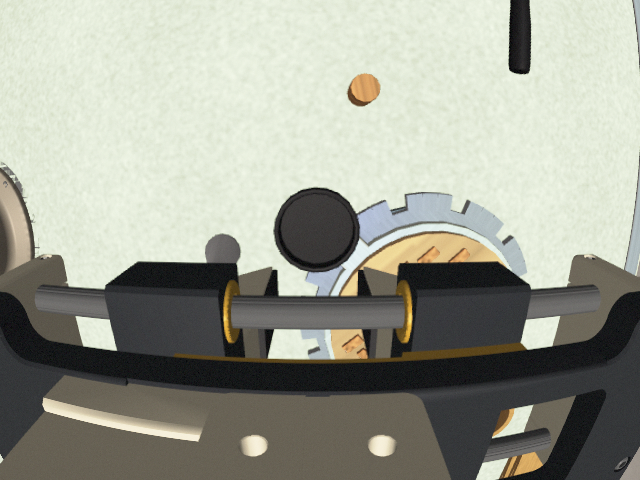

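The wrist view shows the dish rim centred at about (230,316), diameter about 84 px. The cone is at (252,223) and the cork at (88,364). I'll fit the rim circle and use the seat edge to pin down the axis.

```bash
cat >> h.py <<'E'
def wrist():
    s=observe();T=np.eye(4);T[:3,:3]=rot(s["tool_rot"]);T[:3,3]=s["tool_pos"]
    c=read_camera("wrist");M=T@np.array(c["T_tool_cam"]);return s,c,M
def wz(c,M,rc,z):
    v=np.array([(rc[1]-c["cx"])/c["fx"],(rc[0]-c["cy"])/c["fy"]]);r=np.hypot(*v)
    d=M[:3,:3]@np.array([*(np.sin(r)*v/r),np.cos(r)]);e=M[:3,3];return e+d*(z-e[2])/d[2]
def rim(c,M,z,guess):
    m=((c["img"].max(2)<75)).astype(np.uint8)
    y,x=guess;k=np.zeros_like(m);cv2.circle(k,(x,y),52,1,-1);m&=k
    m[262:]=0
    m=cv2.morphologyEx(m,cv2.MORPH_OPEN,np.ones((9,9)))
    cs=max(cv2.findContours(m,0,1)[0],key=cv2.contourArea).reshape(-1,2)
    cs=cs[(cs[:,1]<258)]
    P=np.array([wz(c,M,(b,a),z)[:2] for a,b in cs])
    for i in range(3):
        A=np.c_[P,np.ones(len(P))];q=np.linalg.lstsq(A,-(P**2).sum(1),rcond=None)[0]
        o=-q[:2]/2;r=np.sqrt(o@o-q[2]);e=abs(np.hypot(*(P-o).T)-r);P=P[e<.002]if i<2 else P
    return o,r,len(P),e.max()
E
python3 - <<'E'
from h import *
s,c,M=wrist();print(rim(c,M,.117,(230,316)),wz(c,M,(230,316),.117))
# axis checks: seat origin on several reads
for cam in("scene","side"):
    for i in range(2):
        k=read_camera(cam)
        for n,z in(("index_base",0),("seat",.074),("cone",0),("cork",0)):
            P=[at_z(k,p["at"],z)[:2] for p in place_of(cam,n)]
            print(cam,n,[np.round(p,3).tolist() for p in P if np.hypot(*(p-[.597,-.076]))<.24])
E
```

```text
(array([0.4900651 , 0.02956459]), np.float64(0.03182308025837753), 173, np.float64(0.0008718453107393123)) [0.48961541 0.03002132 0.117     ]
scene index_base [[0.597, -0.072]]
scene seat [[0.602, -0.221], [0.6, -0.083]]
scene cone [[0.392, -0.029]]
scene cork [[0.541, 0.157]]
scene index_base [[0.597, -0.075]]
scene seat [[0.592, -0.235], [0.597, -0.082]]
scene cone [[0.38, -0.027]]
scene cork [[0.537, 0.154], [0.433, -0.077]]
side index_base [[0.6, -0.068], [0.535, 0.134]]
side seat [[0.599, -0.081]]
side cone [[0.381, -0.027]]
side cork [[0.538, 0.146]]
side index_base [[0.596, -0.074]]
side seat [[0.602, -0.083], [0.379, -0.095]]
side cone [[0.394, -0.019]]
side cork [[0.525, 0.147]]
```

The rim fits r = 32 mm at (0.490,0.0296), and the distance to the axis (0.597,-0.0755) is 150 mm, so it agrees. The target angle is about 165.6°. Next I centre, shut the fingers fully and lower to just above the rim.

```bash
python3 -m inch '[[[0,-2,20,0],[0,0,25,0],[0,0,25,0],[0,0,20,0],[0,0,6,0],[0,0,0,0],[0,0,0,0]]]' 1 20
python3 - <<'E'
from h import *
s,c,M=wrist();print(s["time"],s["opening"],s["tool_pos"]);cv2.imwrite("pics/w2.png",c["img"])
print(place_of("wrist","plunger_top"))
E
```

```text
time: 4.42
tool_pos: [0.4906, 0.03, 0.1366]
tool_rot: [3.14, 0.0, 1.571]
contact_force: [-0.4, 0.1, 0.1]
opening: 0.0005
4.425 0.00047694951383201416 [0.49061188 0.02998272 0.1365798 ]
[{'at': [268.8, 319.2], 'conf': 0.58}]
```

View pics/w2.png

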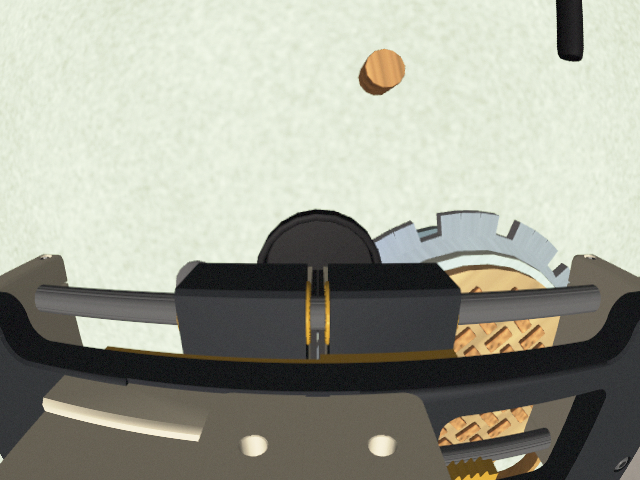

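The fingers are shut and the dish is centred below them (column 319, centre row about 268). Now I lower to the floor and press in small steps.

```bash
python3 -m inch '[[[0,0,15,0],[0,0,12,0],[0,0,4,0],[0,0,4,0],[0,0,0,0]]]' 1 20; python3 -m inch '[[[0,0,4,0],[0,0,4,0],[0,0,3,0],[0,0,1,0],[0,0,0,0],[0,0,0,0]]]'
```

```text
time: 5.15
tool_pos: [0.4898, 0.0303, 0.1011]
tool_rot: [-3.141, -0.0, 1.571]
contact_force: [-2.9, 1.8, 5.1]
opening: 0.0003
time: 5.9
tool_pos: [0.4904, 0.0309, 0.091]
tool_rot: [3.139, -0.001, 1.571]
contact_force: [-6.4, 4.9, 19.7]
opening: 0.0006
```

The plunger is at its stop (z 0.091, 20 N). I'll back off 0.5 mm, then follow the arc with the tool turning along: 10 rows of 3°, chord 7.85 mm.

```bash
python3 -m inch '[[[0,0,-0.5,0],[-2.9,-2.7,0,-0.0262],[-5.75,-5.35,0,-0.0524],[-5.75,-5.35,0,-0.0524],[-5.75,-5.35,0,-0.0524],[-5.75,-5.35,0,-0.0524],[0,0,0,0]]]'
python3 - <<'E'
from h import *
for cam in("scene","side"):
    c=read_camera(cam);cv2.imwrite(f"pics/{cam}2.png",c["img"])
    for p in place_of(cam,"plunger_top")[:1]: print(cam,p,at_z(c,p["at"],.091))
a=cv2.imread("pics/scene2.png")[170:320,240:440];b=cv2.imread("pics/side2.png")[170:320,240:440]
cv2.imwrite("pics/crop2.png",cv2.resize(np.hstack([a,b]),(800,300),interpolation=3))
s=observe();d=np.array(s["tool_pos"][:2])-[.597,-.0755];print(np.degrees(np.arctan2(d[1],d[0])),np.hypot(*d),s["tool_pos"],s["tool_rot"])
E
```

```text
time: 6.78
tool_pos: [0.4685, 0.002, 0.091]
tool_rot: [3.14, 0.0, 1.807]
contact_force: [-5.7, 2.5, 16.6]
opening: 0.0003
scene {'at': [230.6, 342.1], 'conf': 0.84} [ 0.47255376 -0.00229952  0.091     ]
side {'at': [234.4, 307.7], 'conf': 0.85} [ 0.47450872 -0.00764655  0.091     ]
148.7864930047289 0.15010309547397468 [0.46862551 0.00228772 0.09101784] [3.14027891e+00 1.43096934e-04 1.80658654e+00]
```

View pics/crop2.png

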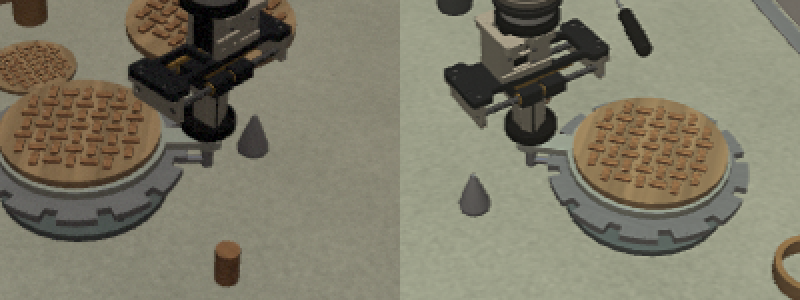

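The dish is following: the tool is at 148.8° (it started at 135.1°), the network puts the dish at about 150°, and the cone is undisturbed. 16.3° remain.

```bash
python3 -m inch '[[[-5.75,-5.35,0,-0.0524],[-5.75,-5.35,0,-0.0524],[-5.75,-5.35,0,-0.0524],[-5.75,-5.35,0,-0.0524],[-5.75,-5.35,0,-0.0524],[-2.4,-2.2,0,-0.022],[0,0,0,0],[0,0,0,0]]]'
python3 - <<'E'
from h import *
for cam in("scene","side"):
    c=read_camera(cam)
    for p in place_of(cam,"plunger_top")[:1]: q=at_z(c,p["at"],.091);d=q[:2]-[.597,-.0755];print(cam,p,q,np.degrees(np.arctan2(d[1],d[0])))
s,c,M=wrist();d=np.array(s["tool_pos"][:2])-[.597,-.0755];print(np.degrees(np.arctan2(d[1],d[0])),np.hypot(*d),s["tool_pos"],s["tool_rot"])
cv2.imwrite("pics/w3.png",c["img"])
p=place_of("wrist","plunger_top");print(p)
E
```

```text
time: 7.98
tool_pos: [0.4523, -0.0373, 0.091]
tool_rot: [3.141, 0.001, 2.091]
contact_force: [-6.6, 0.5, 18.5]
opening: 0.0007
scene {'at': [219.7, 339.4], 'conf': 0.87} [ 0.45579165 -0.04152507  0.091     ] 166.47168952997865
side {'at': [245.9, 304.9], 'conf': 0.85} [ 0.45446496 -0.04466078  0.091     ] 167.7915327664331
165.19037914215704 0.14966532669222907 [ 0.45230648 -0.03724433  0.09099443] [3.14079746e+00 1.23091209e-03 2.09073858e+00]
[]
```

View pics/w3.png

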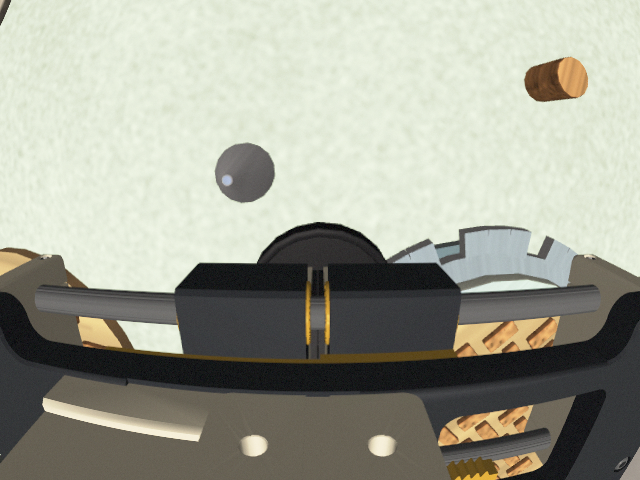

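The dish sits under the fingers as at the start (centre column about 321, against 319), and the tool has gone 30.1° round. I release straight up.

```bash
python3 -m inch '[[[0,0,-3,0],[0,0,-4,0],[0,0,-4,0],[0,0,-4,0],[0,0,-4,0],[0,0,-10,0],[0,0,-25,0],[0,0,-40,0],[0,0,-40,0],[0,0,0,0]]]'
python3 - <<'E'
from h import *
s,c,M=wrist();cv2.imwrite("pics/w4.png",c["img"]);print(s["tool_pos"])
for p in place_of("wrist","plunger_top")[:2]:
    g=tuple(int(round(v)) for v in p["at"]);print(p["conf"],g,wz(c,M,p["at"],.105))
    for z in(.117,.107):
        o,r,n,e=rim(c,M,z,g);d=o-[.597,-.0755];print(z,o,r,n,e,np.hypot(*d),np.degrees(np.arctan2(d[1],d[0])))
for cam in("scene","side"):
    c=read_camera(cam);cv2.imwrite(f"pics/{cam}4.png",c["img"])
    for n,z in [("plunger_top",.105),("seat",.074),("cone",0),("cork",0)]:
        for p in place_of(cam,n)[:3]: print(cam,n,round(p["conf"],2),np.round(at_z(c,p["at"],z),3))
a=cv2.imread("pics/scene4.png")[150:330,230:430];b=cv2.imread("pics/side4.png")[150:330,240:440]
cv2.imwrite("pics/crop4.png",cv2.resize(np.hstack([a,b]),(800,360),interpolation=3))
E
```

```text
time: 9.52
tool_pos: [0.4538, -0.0374, 0.2264]
tool_rot: [3.136, 0.005, 2.091]
contact_force: [0.6, -1.0, -0.5]
opening: 0.0005
[ 0.45383399 -0.03741432  0.22644959]
0.77 (226, 318) [ 0.45280534 -0.03584083  0.105     ]
0.117 [ 0.45262501 -0.0367502 ] 0.03186217505259778 176 0.0010513965654044173 0.14948472890630096 164.97606943701658
0.107 [ 0.45389104 -0.03886386] 0.033054913600304076 176 0.00109075487067508 0.14772399972769543 165.64056931633925
scene plunger_top 0.91 [ 0.458 -0.034  0.105]
scene seat 0.95 [ 0.588 -0.236  0.074]
scene seat 0.94 [ 0.605 -0.073  0.074]
scene seat 0.56 [ 0.346 -0.191  0.074]
scene cone 0.55 [ 0.384 -0.028  0.   ]
scene cork 0.83 [0.535 0.158 0.   ]
scene cork 0.51 [ 0.595 -0.07   0.   ]
side plunger_top 0.63 [ 0.458 -0.044  0.105]
side seat 0.94 [ 0.277 -0.346  0.074]
side seat 0.76 [ 0.604 -0.079  0.074]
side seat 0.64 [ 0.529 -0.367  0.074]
side cone 0.6 [ 0.388 -0.019  0.   ]
side cork 0.61 [0.532 0.149 0.   ]
side cork 0.57 [ 0.738 -0.269  0.   ]
```

View pics/crop4.png

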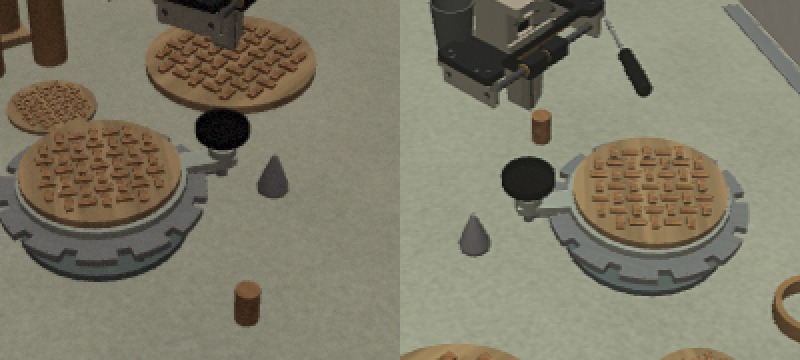

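View pics/w4.png

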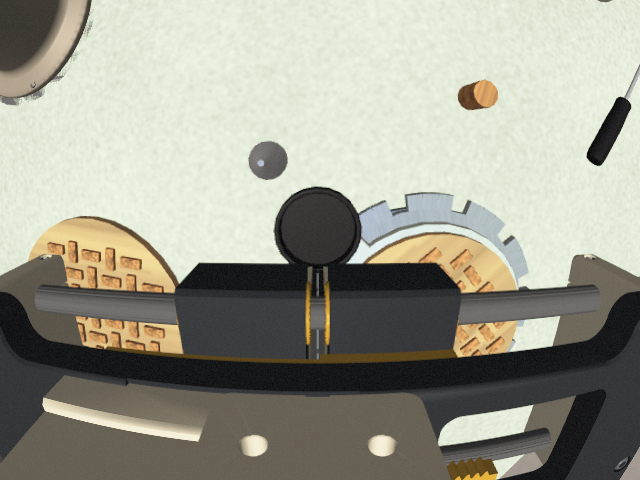

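The fitted rim radius is 31.86 mm, against 31.82 mm at the start; a pin trapped 8–10 mm low would read about 1 mm smaller. So the plunger is fully up, 29.4° round. The seat, cone and cork are undisturbed, and I hand in.

```bash
python3 -c "
from cell import *
print(hand_in())"
```

```text
the job is handed in; nothing more can be done
None
```

The job is done and handed in. I pressed the plunger to its stop with shut fingertips and pushed it one notch anticlockwise (positive) to the cone's side. I then let it spring up and raised the tool clear. The last move ended at 9.5 s of the 38 s allowed.

**Last checks:**
- **Angle:** the dish went from about 135.6° to 165.0°, a turn of 29.4°, which is within tolerance of the 30° notch.
- **Plunger:** its rim measures 31.86 mm in the wrist camera, against 31.82 mm at the start, so it is back at full height. I did not read the joint itself.
- **Seat, cone and cork:** the seat still lies on the turntable within about 10 mm of centre, and the cone and cork stand where they were.
- **Other bystanders:** I did not re-measure these at the end; the tool did not go near them.
- **Contact:** the tool is clear and touching nothing. The highest force I read was about 20 N upward, while pressing.

**Disagreement:** the scene and side cameras differed from the wrist camera by up to about 10 mm on the dish position. I used the wrist rim fit, which agrees with the stated 150 mm radius.

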